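# Load the linear stage and crank it to its index

### The arm

A 6-joint arm with a two-finger parallel gripper is mounted at the origin on a cart in front of the work surface, level with it; the furniture and walls round the work are solid. World frame = base frame: x ahead of the robot, y to its left, z up, the work surface at z = 0. Lengths are in m, angles in rad, forces in N, time in s.
With the tool pointing down it reaches from about 0.275 to 0.875 m from the base axis. Payload 12.5 kg.
Tool frame: the origin (TCP) lies on the centre line of the jaws, within the pads' length; the fingertips stand r.finger_overhang ahead of it and the grasp point (between the pads) lies 3 mm ahead of it (r.finger_overhang is the distance from the TCP to the fingertips, in m); z points along the fingers, y is the direction in which the jaws open and shut (so a half turn about z gives the same grasp; the last joint's range is limited). The gripper opens to 85 mm and grips with 20 to 120 N. Pads are 22 mm wide; open, the fingers measure 114 mm over their backs; the gripper's body (76 mm by 85 mm) begins 54 mm behind the grasp point. The pads swing forward as they close: fully open they stand 13 mm farther back than shut.
Start: joints at [1.183, 0.351, 1.652, -0, 1.139, -0.085], TCP at [0.164, 0.525, 0.253] pointing down, gripper open.
Joint ranges: [-2.75, 2.75], [-0.79, 2.1], [0.01, 2.65], [-1.57, 4.71], [0.07, 3.14], [-2.87, 2.87]. Speed limits (rad/s): [2.22, 2.22, 2.79, 3.14, 3.14, 3.14].

### API

Orientations are given as a unit quaternion [x, y, z, w].
In Python, from cell import r, optics gives the robot as it stands. The module is installed in compiled form; this text tells all that it offers. Calls block until the motion is done:
- r.move_to(position, orientation): joint-space move of the TCP to a pose.
- r.move_linear(position, rot=None, vel=0.15): straight line of the TCP; rot=None keeps the orientation; vel is the mean speed in m/s.
- r.set_joints(angles): joint-space move.
- r.set_gripper(opening, squeeze=None): opening from 0.0 (shut) to 1.0 (fully open); squeeze is the grip in N (None keeps the last); returns when the fingers have stopped.
- r.sleep(seconds).
- r.inverse_kinematics(position, orientation): joint angles nearest the present ones, or None.
- optics.get_image(name): name is "side" or "top"; returns a dict with "pixels" (420x560x3 uint8, red, green, blue), "depth" (420x560 float32, m along the optical axis (not along the pixel's ray), 0 where there is no reading), "fx", "fy", "cx", "cy" (pixels), "D" ([k1, k2, p1, p2, k3] as OpenCV has them; the pictures are not rectified), "camera_from_world" (4x4, takes a point from world to camera coordinates). Camera axes: x right, y down, z forward; pixel columns grow to the right and rows downward; lengths in m; the calibration is good to about 2 mm. A picture is of the moment at which its call begins.
A pose or a line that the arm cannot do raises r.PlanningError and nothing moves.
- r.hand_in(): hands the job in, once; it reports no verdict.
Readings, each from a call of its own:
- r.current_t(): time.
- r.current_q(): joint angles.
- r.current_qvel(): joint speeds.
- r.current_effort(): joint torques, N m.
- r.current_tool_pos(): TCP position.
- r.current_ee_rot(): TCP orientation.
- r.current_contact_force(): force on the tool from outside, world axes, zero at the start.
- r.current_torque(): the same for the moment, N m.
- r.current_opening(): opening from 0.0 (shut) to 1.0 (fully open).
Only numpy, scipy, OpenCV 4.12 (cv2) and the standard library are available. Lean on these libraries where they do the work, as an engineer would, in place of code of your own. Each camera call takes 0.05 s, during which the arm holds its last target.

### The job

Stand the filter cube upright in the tray on the carriage of the small linear stage and let go of it. Then turn the stage's handwheel by its crank handle until the tip of the carriage's pointer is exactly opposite the point of the index clip, with the cube still standing in the tray. Leave the objective lens and the canister where they stand.

Things in the scene. Friction and masses are not known exactly. Their poses are not given: they have to be found in the camera images.
- filter_cube: Black filter cube, about 40 mm (x from -18 to 20, y from -19 to 19 in its frame, 38 mm high with a glass ring to 41), 0.11 kg, standing on the table. The only cubic object; glass windows on two faces (+z and -x), so grip it across y. Origin: centre of its underside, z up.
- tray (a point): Centre of the tray floor on the carriage, 36.5 mm above the table. The tray is square, 56 mm inside, with a lip 4 mm thick and 6 mm high all round, so the cube fits loosely at any yaw. Axes as the stage's: y runs along the rail away from the handwheel, x points across the rail away from the scale, z up. It moves with the carriage.
- pointer (a point): Tip of the dark triangular pointer on the side of the carriage, just above the white scale strip (graduated every 5 mm) on the robot's side of the stage. Axes as the stage's; moves with the carriage.
- index_point (a point): Tip of the pointed nose of the steel index clip (14 mm wide, 16 mm high with a small thumb screw on top), fixed at the edge of the scale strip. The carriage is on the mark when pointer and index_point have equal y along the rail (their tips then face each other with about a 4 mm gap across). Axes as the stage's. It is always farther from the handwheel than the pointer is at the start, by 17 to 65 mm.
- wheel_axis (a point): Point on the vertical axis of the handwheel at the height of the wheel's upper rim face, 81 mm above the table. Axes as the stage's. The wheel is a dark disc, 90 mm in diameter, on top of the block at one end of the stage; its hub rises 4 mm above this point.
- handle_grip (a point): Grip point in the upright crank handle on the handwheel: a black knob 18 mm in diameter, 34 mm from the wheel's axis, standing from 83 to 131 mm above the table; this point is on its own axis, 113 mm above the table. The handle spins freely on its pin, so a gripper can hold it and keep its own yaw while it goes round in a circle.
- handwheel (a joint): Angle of the handwheel, rad, growing clockwise seen from above. Each clockwise turn moves the carriage 24 mm along +y of the stage, away from the wheel (counterclockwise brings it back). It needs about 4 N at the handle and stays where it is left; the screw cannot be driven by pushing the carriage. It turns from 0 to about 19.9 rad; a start is within the first turn.
- carriage (a joint): Position of the carriage along the rail, m, 0 nearest the handwheel, to 0.076.
- objective: White objective lens standing on its black cap, 34 mm in diameter, 60 mm high; bystander. Origin: centre of its underside.
- canister: Clear canister with a black ribbed lid, 51 mm in diameter, 71 mm high; bystander. Origin: centre of its underside.

How it is judged:
On the way:
1. the filter cube stands released in the tray while the pointer is still at least 8 mm short of the index point (horizontal distance between filter_cube and tray below 0.016 m and z of filter_cube in the frame of tray between -0.004 and 0.004 m and angle between filter_cube's own z axis and vertical below 0.1 rad and contact force between filter_cube and the fingers below 0.1 N and y of pointer in the frame of index_point below -0.008 m), for 0.2 s.
At the end, for the whole second after the job is handed in: Pointer tip within 2 mm of the index point along the rail, handwheel at rest; filter cube upright (0.1 rad) and at rest on the tray floor (4 mm in height), its origin within 16 mm of the tray centre. Objective and canister never moved over 20 mm or tipped (y of pointer in the frame of index_point between -0.002 and 0.002 m and horizontal distance between filter_cube and tray below 0.016 m and z of filter_cube in the frame of tray between -0.004 and 0.004 m and angle between filter_cube's own z axis and vertical below 0.1 rad and linear speed of filter_cube below 0.02 m/s and velocity of joint handwheel between -0.1 and 0.1 rad/s); the robot touches nothing.
It fails at once if the objective lens is moved more than 20 mm or tipped (distance of objective from where it was at the start of the episode above 0.02 m or angle between objective's own z axis and vertical above 0.4 rad).
It fails at once if the canister is moved more than 20 mm or tipped (distance of canister from where it was at the start of the episode above 0.02 m or angle between canister's own z axis and vertical above 0.4 rad).
It also fails if it takes over 72 s, if anything falls off the work surface, if the arm or the gripper's body presses on something with over 40 N, if the wrist force passes 120 N, or if a joint passes its speed limit or range.

## Working session

There is one attempt and no reset: what is moved stays moved. The work goes in short steps, each a Python script; the robot and the scene stay as the last script left them, time stands still between calls to the robot, and variables do not carry over. Pictures are saved under pics/ and viewed, and the job is handed in when it is done.

```bash
mkdir -p pics; ls; python3 - <<'E'
from cell import r, optics
import cv2,numpy as np,pickle
for n in ("side","top"):
    d=optics.get_image(n); pickle.dump(d,open(f"{n}0.pkl","wb"))
    cv2.imwrite(f"pics/{n}0.png",d["pixels"][:,:,::-1])
    print(n,d["fx"],d["fy"],d["cx"],d["cy"],d["D"]);print(np.round(d["camera_from_world"],4), (d["depth"]>0).mean())
print(r.current_t(),r.finger_overhang,r.current_ee_rot(),r.current_opening())
E
```

```text
pics
side 422.21725710724104 422.21725710724104 281.2546215135173 209.26187504027024 [-0.07309482  0.          0.          0.          0.        ]
[[ 0.9673 -0.2529 -0.0215 -0.4857]
 [-0.1254 -0.4025 -0.9068  0.1778]
 [ 0.2206  0.8798 -0.421   0.7748]
 [ 0.      0.      0.      1.    ]] 0.9957610544217687
top 523.4082092221398 523.4082092221398 287.75685345722906 206.37985118160609 [-0.02904734  0.          0.          0.          0.        ]
[[ 0.0171 -0.9998  0.0065  0.0558]
 [-0.9934 -0.0177 -0.1133  0.5192]
 [ 0.1134 -0.0045 -0.9935  1.1217]
 [ 0.      0.      0.      1.    ]] 0.9961267006802721
0.1 0.022 [ 1.50814465e-01  9.88561945e-01 -5.13428909e-04 -1.23325366e-04] 1.0009893058863613
```

View pics/side0.png

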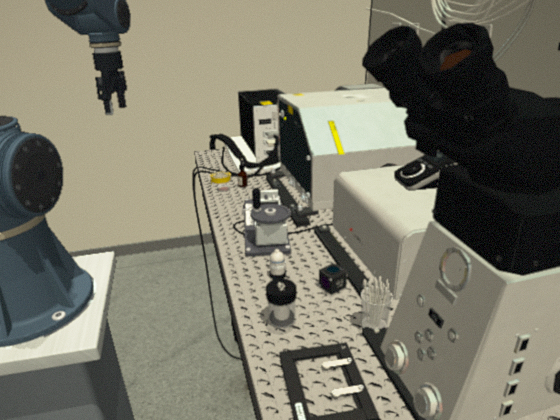

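View pics/top0.png

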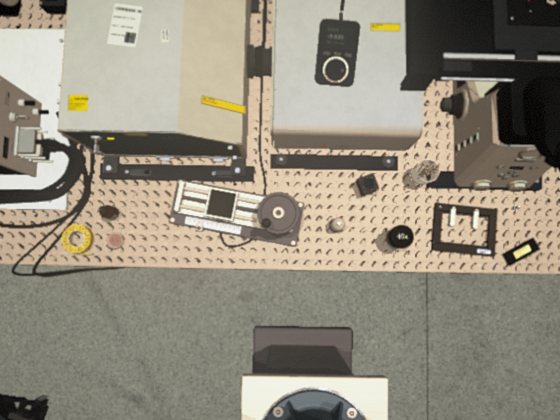

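The top view shows the stage with its wheel at about (279,212) and tray at about (222,205). The cube is at (366,185), the objective at (337,225) and the canister lid at (400,237). I'll zoom in on the stage and the cube.

```bash
python3 - <<'E'
import cv2,pickle
d=pickle.load(open("top0.pkl","rb"));p=d["pixels"][:,:,::-1]
cv2.imwrite("pics/top0z.png",cv2.resize(p[172:252,165:305],None,fx=5.7,fy=5.7,interpolation=cv2.INTER_CUBIC))
cv2.imwrite("pics/top0c.png",cv2.resize(p[165:255,320:420],None,fx=6,fy=6,interpolation=cv2.INTER_CUBIC))
d=pickle.load(open("side0.pkl","rb"));p=d["pixels"][:,:,::-1]
cv2.imwrite("pics/side0z.png",cv2.resize(p[180:330,220:360],None,fx=4,fy=4,interpolation=cv2.INTER_CUBIC))
E
```

```text
(no output)
```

View pics/top0z.png

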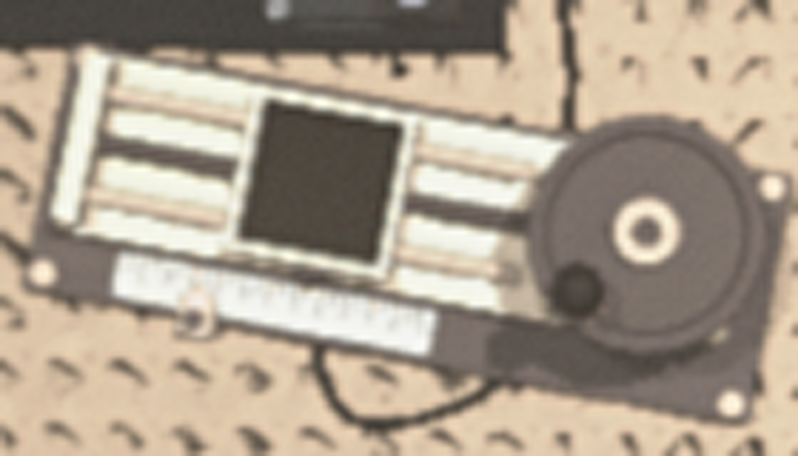

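View pics/top0c.png

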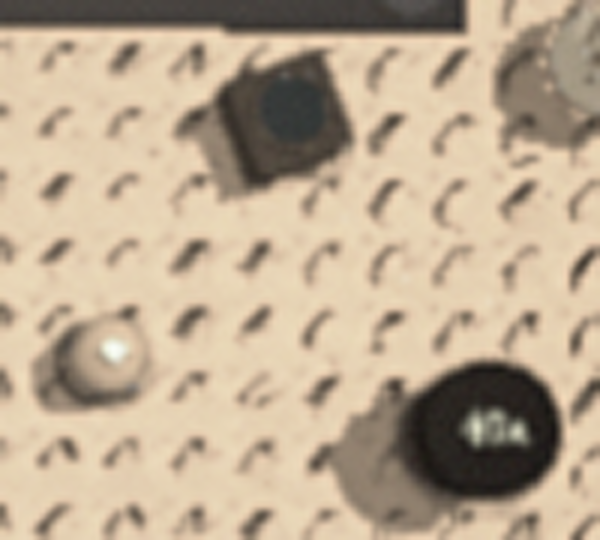

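View pics/side0z.png

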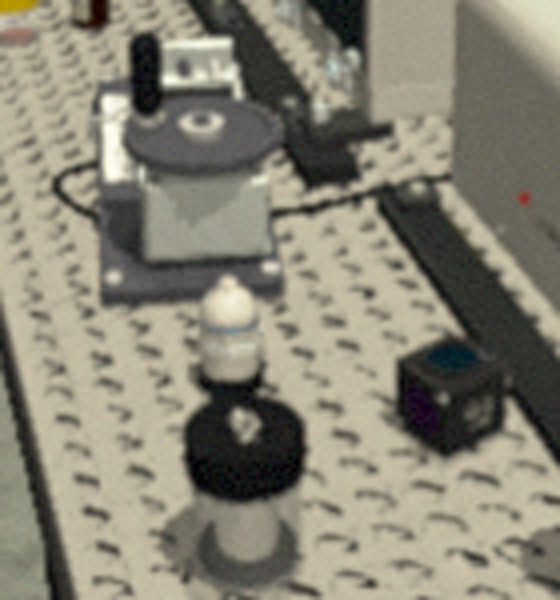

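```bash
cat > h.py <<'E'
import cv2,numpy as np,pickle
def cam(d):
    K=np.array([[d["fx"],0,d["cx"]],[0,d["fy"],d["cy"]],[0,0,1.]]);T=np.asarray(d["camera_from_world"],float)
    return K,np.array(d["D"],float),T[:3,:3],T[:3,3]
def plane(d,uv,z):
    K,D,R,t=cam(d); uv=np.asarray(uv,float).reshape(-1,1,2)
    n=cv2.undistortPoints(uv,K,D).reshape(-1,2); rays=np.c_[n,np.ones(len(n))]@R
    C=-R.T@t; s=(z-C[2])/rays[:,2]; return C+rays*s[:,None]
def proj(d,P):
    K,D,R,t=cam(d); return cv2.projectPoints(np.asarray(P,float).reshape(-1,3),cv2.Rodrigues(R)[0],t,K,D)[0].reshape(-1,2)
def cloud(d):
    K,D,R,t=cam(d);h,w=d["depth"].shape
    u,v=np.meshgrid(np.arange(w),np.arange(h))
    n=cv2.undistortPoints(np.stack([u,v],-1).reshape(-1,1,2).astype(float),K,D).reshape(-1,2)
    P=(np.c_[n,np.ones(len(n))]*d["depth"].reshape(-1,1)-t)@R
    return P.reshape(h,w,3)
E
python3 - <<'E'
from h import *
np.set_printoptions(precision=4,suppress=True)
d=pickle.load(open("top0.pkl","rb"));P=cloud(d);Z=P[...,2]
print("table z",np.median(Z[240:260,310:330]))
def rect(name,box,lo,hi,zp):
    m=np.zeros(Z.shape,np.uint8);x0,x1,y0,y1=box
    m[y0:y1,x0:x1]=((Z[y0:y1,x0:x1]>lo)&(Z[y0:y1,x0:x1]<hi))
    n,l,s,c=cv2.connectedComponentsWithStats(m);k=1+np.argmax(s[1:,4]);m=(l==k)
    ys,xs=np.where(m);w=plane(d,np.c_[xs,ys],zp)[:,:2]
    rr=cv2.minAreaRect((w*1000).astype(np.float32));print(name,m.sum(),"z",np.median(Z[m]),"cent",w.mean(0),"rect",rr)
    return m
rect("cube",(350,385,170,200),.03,.05,.038)
rect("obj",(325,350,212,240),.03,.08,.06)
rect("can",(380,420,220,255),.05,.09,.071)
m=rect("wheel",(250,310,185,245),.07,.10,.081)
rect("handle",(250,310,185,245),.11,.15,.131)
rect("traylip",(195,245,185,230),.039,.05,.0425)
rect("trayfloor",(205,240,190,222),.033,.039,.0365)
ds=pickle.load(open("side0.pkl","rb"));Ps=cloud(ds)
print("side table",np.median(Ps[330:340,300:320,2]))
E
```

```text
table z 0.000902347216765471
cube 313 z 0.03969528700740079 cent [ 0.5711 -0.1099] rect ((570.3963012695312, -109.8953857421875), (39.992523193359375, 39.636940002441406), 21.135412216186523)
obj 160 z 0.05105881424412495 cent [ 0.4787 -0.0412] rect ((478.75775146484375, -41.793701171875), (28.57509422302246, 28.88937759399414), 45.690547943115234)
can 479 z 0.07061143955740466 cent [ 0.4539 -0.1746] rect ((453.7347106933594, -174.13775634765625), (48.57114791870117, 53.112762451171875), 0.9338350892066956)
wheel 1324 z 0.07956157377342357 cent [0.4998 0.0847] rect ((499.17919921875, 86.37003326416016), (86.4196548461914, 86.04039001464844), 1.0049216747283936)
handle 71 z 0.1294375524455961 cent [0.4733 0.1085] rect ((473.4277648925781, 108.18968200683594), (18.033239364624023, 15.976105690002441), 1.19508957862854)
traylip 231 z 0.04214979566542486 cent [0.5199 0.2116] rect ((520.2100219726562, 210.82821655273438), (64.93678283691406, 64.14266204833984), 80.39205932617188)
trayfloor 528 z 0.03648772167976688 cent [0.521 0.212] rect ((521.05224609375, 214.3910675048828), (60.68274688720703, 56.55878448486328), 80.64122772216797)
side table 0.001264571752491873
```

```bash
python3 - <<'E'
from h import *
d=pickle.load(open("top0.pkl","rb"));p=d["pixels"][:,:,::-1]
cv2.imwrite("pics/top0s.png",cv2.resize(p[208:242,180:246],None,fx=12,fy=12,interpolation=cv2.INTER_CUBIC))
d=pickle.load(open("side0.pkl","rb"));p=d["pixels"][:,:,::-1]
cv2.imwrite("pics/side0s.png",cv2.resize(p[180:255,235:295],None,fx=8,fy=8,interpolation=cv2.INTER_CUBIC))
E
```

```text
(no output)
```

View pics/top0s.png

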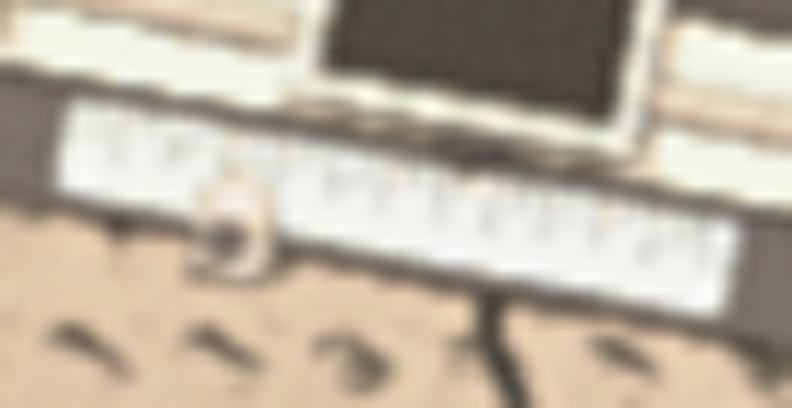

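View pics/side0s.png

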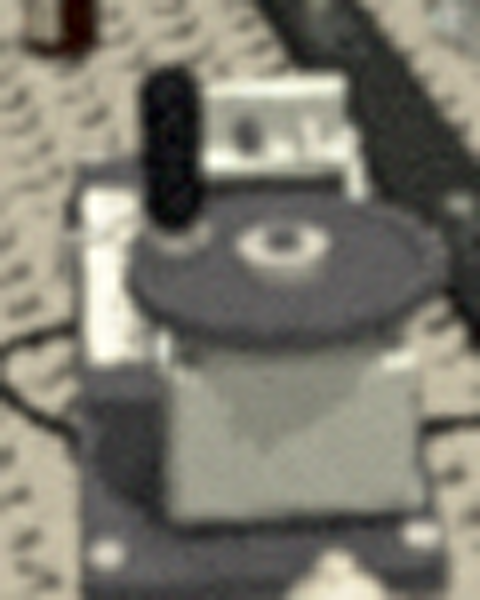

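```bash
python3 - <<'E'
from h import *
d=pickle.load(open("side0.pkl","rb"));p=d["pixels"][:,:,::-1]
z=cv2.resize(p[258:300,312:352],None,fx=14,fy=14,interpolation=cv2.INTER_CUBIC)
cv2.imwrite("pics/side0c.png",np.clip(z.astype(float)*2.2,0,255).astype(np.uint8))
E
```

```text
(no output)
```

View pics/side0c.png

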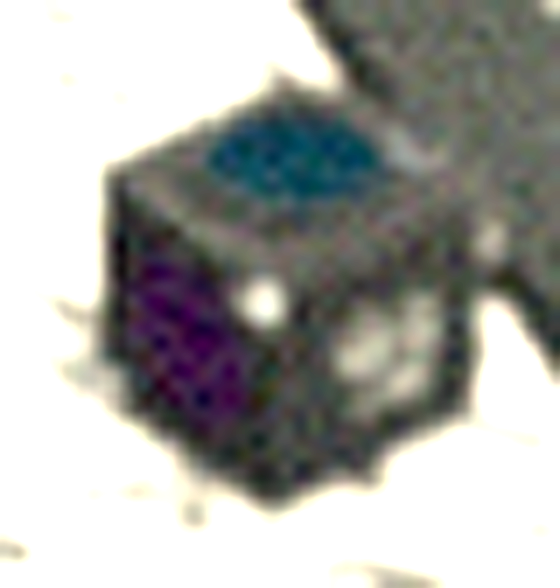

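The purple window is on the face towards −x, so the cube's x axis points at about 21° and its y axis at about 111°. Next I'll check surrounding clearances and IK, and estimate the pointer and clip positions.

```bash
cat >> h.py <<'E'
def q(a): a=np.radians(a); return [np.cos(a/2),np.sin(a/2),0,0]
E
python3 - <<'E'
from h import *
from cell import r
np.set_printoptions(precision=3,suppress=True)
d=pickle.load(open("top0.pkl","rb"));P=cloud(d)
for y0,y1 in((-.18,-.05),(-.05,.05),(.05,.15),(.15,.3)):
    for zl in (.02,.06,.1,.2):
        m=(P[...,2]>zl)&(P[...,1]>y0)&(P[...,1]<y1)&(P[...,0]>.545)
        print(y0,zl,P[m][:,0].min() if m.any() else None)
ys=np.radians(80.4);Y=np.array([np.cos(ys),np.sin(ys)])
for n,px,z in(("tip clip",(199.3,219.7),.012),("clip body",(199.2,227.5),.012),("ptr?",(219.3,220.6),.012)):
    w=plane(d,[px],z)[0]; print(n,w,"along",w[:2]@Y)
print("tray along",np.array([.5204,.211])@Y,"wheel along",np.array([.4992,.0864])@Y)
for n,p,aa in(("cube",[.5695,-.1102,.033],(21.1,201.1)),("tray",[.5204,.211,.07],(170.4,350.4,-9.6)),("han",[.4734,.1082,.116],(50,90,140,180))):
    for a in aa:
        s=r.inverse_kinematics(p,q(a)); print(n,a,s if s is None else np.round(s,2))
E
```

```text
-0.18 0.02 0.5477921635990357
-0.18 0.06 0.6476553483123327
-0.18 0.1 0.6505298645139402
-0.18 0.2 0.7034927181549131
-0.05 0.02 0.647325661597989
-0.05 0.06 0.647325661597989
-0.05 0.1 0.6506259280746922
-0.05 0.2 0.7761355354654569
0.05 0.02 0.5766718072574236
0.05 0.06 0.6505438480178053
0.05 0.1 0.6512598522468078
0.05 0.2 None
0.15 0.02 0.5450007671271586
0.15 0.06 0.6138616124160767
0.15 0.1 0.6139834719862252
0.15 0.2 0.6194609519505596
tip clip [0.487 0.261 0.012] along 0.33862140409369434
clip body [0.469 0.261 0.012] along 0.33532530469126404
ptr? [0.486 0.217 0.012] along 0.2944640285246302
tray along 0.2948316196129361 wheel along 0.1684410159635698
cube 21.1 [-0.27  0.71  1.7  -0.    0.73  0.93]
cube 201.1 [-0.27  0.71  1.7  -0.    0.73 -2.21]
tray 170.4 [ 0.3   0.62  1.75 -0.    0.77 -1.1 ]
tray 350.4 [ 0.3   0.62  1.75 -0.    0.77  2.04]
tray -9.6 [ 0.3   0.62  1.75 -0.    0.77  2.04]
han 50 [ 0.13  0.44  1.93 -0.    0.77  0.83]
han 90 [ 0.13  0.44  1.93 -0.    0.77  0.13]
han 140 [ 0.13  0.44  1.93 -0.    0.77 -0.74]
han 180 [ 0.13  0.44  1.93 -0.    0.77 -1.44]
```

```bash
python3 - <<'E'
from h import *
from cell import r,optics
np.set_printoptions(precision=4,suppress=True)
c=np.array([.5704,-.1099])-.001*np.array([np.cos(np.radians(21.1)),np.sin(np.radians(21.1))])
r.move_to([*c,.15],q(21.1)); print(r.current_t())
r.move_linear([*c,.033],vel=.12); print(r.current_t(),r.current_contact_force())
r.set_gripper(0.0,squeeze=35); print(r.current_t(),r.current_opening()*85,r.current_contact_force())
r.move_linear([*c,.20],vel=.15); print(r.current_t(),r.current_opening()*85,r.current_contact_force())
d=optics.get_image("side");cv2.imwrite("pics/side1.png",cv2.resize(d["pixels"][120:330,180:420,::-1],None,fx=3,fy=2.8,interpolation=cv2.INTER_CUBIC)); pickle.dump(d,open("side1.pkl","wb"))
E
```

```text
2.7833
3.9083 [ 0.2953 -0.3988  0.071 ]
4.4083 37.24195301592156 [-1.1151  0.042   5.2203]
5.675 37.590537855088655 [ 0.0664  0.3712 -1.4707]
```

View pics/side1.png

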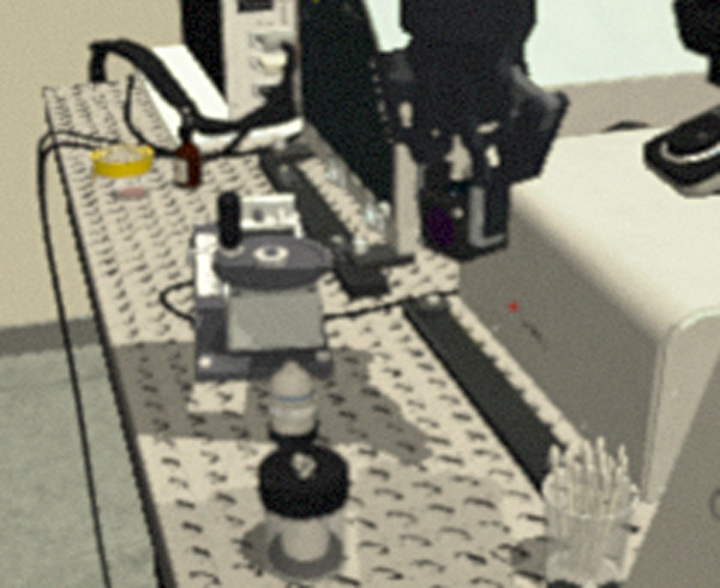

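```bash
python3 - <<'E'
from h import *
from cell import r,optics
np.set_printoptions(precision=4,suppress=True)
c=np.array([.5203,.2109])
r.move_to([*c,.20],q(-9.6)); print(r.current_t())
r.move_linear([*c,.085],vel=.15)
r.move_linear([*c,.0703],vel=.04); print(r.current_t(),r.current_contact_force())
r.set_gripper(0.6); print(r.current_t(),r.current_opening()*85,r.current_contact_force())
r.move_linear([*c,.20],vel=.15); print(r.current_t())
han=np.array([.4734,.1082])
r.move_to([*han,.24],q(90)); 
d=optics.get_image("top");pickle.dump(d,open("top2.pkl","wb"))
print(r.current_t())
cv2.imwrite("pics/top2.png",cv2.resize(d["pixels"][165:255,165:305,::-1],None,fx=5.7,fy=5.7,interpolation=cv2.INTER_CUBIC))
d=optics.get_image("side");pickle.dump(d,open("side2.pkl","wb"))
cv2.imwrite("pics/side2.png",cv2.resize(d["pixels"][150:270,200:320,::-1],None,fx=5,fy=5,interpolation=cv2.INTER_CUBIC))
E
```

```text
6.9583
8.3917 [-0.3259 -0.29   -1.6178]
8.6833 51.042221166168616 [-0.6671 -0.2305  0.072 ]
9.7
11.425
```

View pics/top2.png

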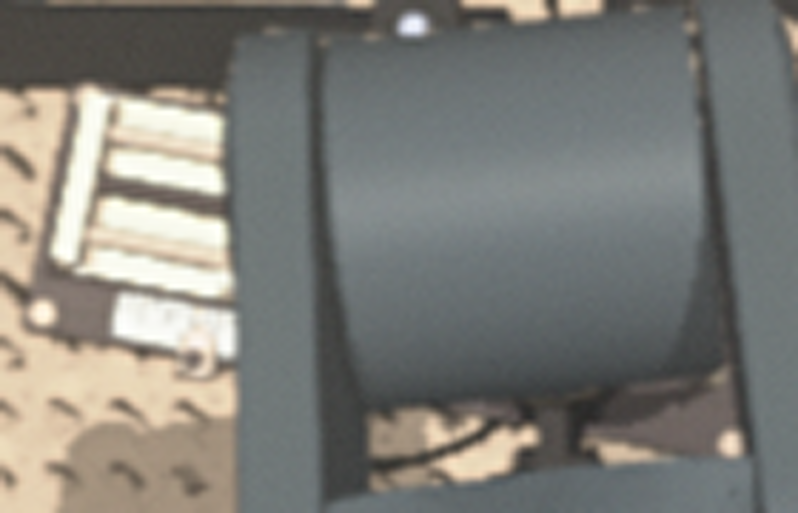

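View pics/side2.png

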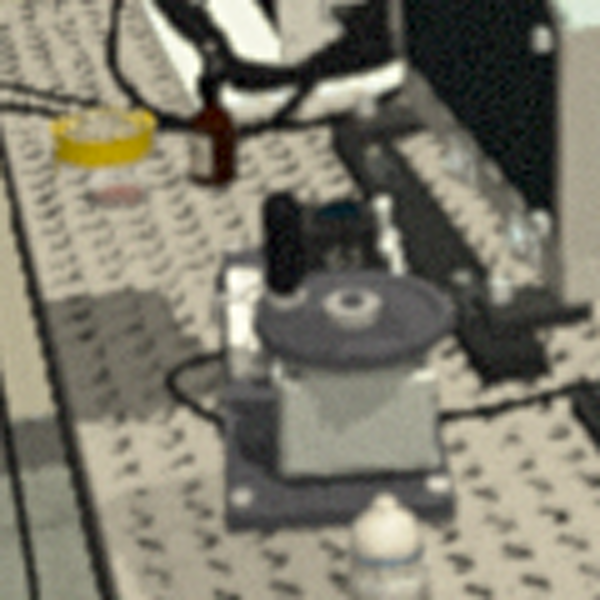

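```bash
cat >> h.py <<'E'
def look(tag):
    from cell import r,optics
    j=list(r.current_q()); j[0]=-0.75; r.set_joints(j)
    im=[optics.get_image("top") for _ in range(6)]
    d=dict(im[0]); d["pixels"]=np.mean([i["pixels"].astype(float) for i in im],0); d["depth"]=np.mean([i["depth"] for i in im],0)
    pickle.dump(d,open(f"top{tag}.pkl","wb"))
    p=np.clip(d["pixels"],0,255).astype(np.uint8)[:,:,::-1]
    cv2.imwrite(f"pics/top{tag}.png",cv2.resize(p[172:252,165:305],None,fx=5.7,fy=5.7,interpolation=cv2.INTER_CUBIC))
    cv2.imwrite(f"pics/top{tag}s.png",cv2.resize(p[208:242,180:246],None,fx=12,fy=12,interpolation=cv2.INTER_CUBIC))
    print("t",r.current_t()); return d
E
python3 - <<'E'
from h import *
look("3")
E
```

```text
t 13.3
```

View pics/top3.png

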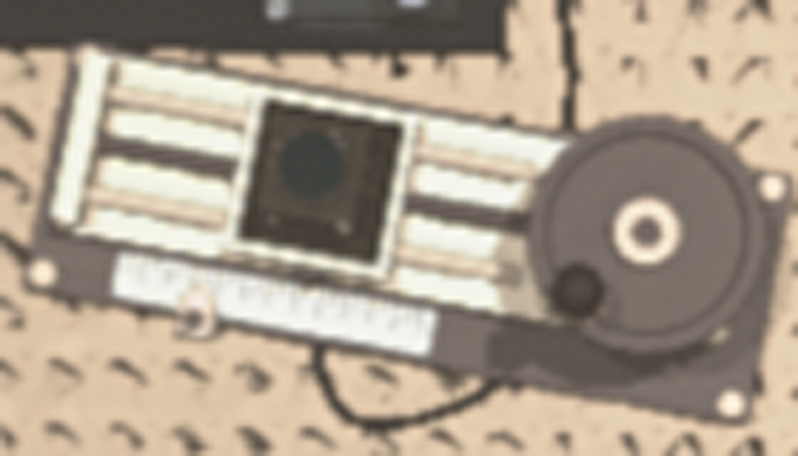

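View pics/top3s.png

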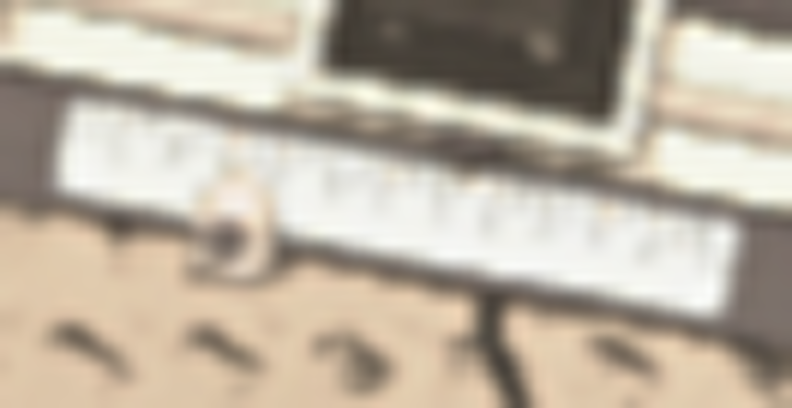

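```bash
python3 - <<'E'
from h import *
np.set_printoptions(precision=1,suppress=True,linewidth=200)
d=pickle.load(open("top3.pkl","rb"));P=cloud(d)
a=np.radians(80.4);Y=np.array([np.cos(a),np.sin(a)]);X=np.array([Y[1],-Y[0]])
T=np.array([.5203,.2109]);
print("clip area z mm"); print(P[216:233,193:206,2]*1000)
print("ptr area z"); print(P[215:226,210:232,2]*1000)
m=(P[...,2]>.07)&(P[...,2]<.085)&(abs((P[...,:2]-T)@Y)<.04)&(abs((P[...,:2]-T)@X)<.04)
w=P[m][:,:2]; rr=cv2.minAreaRect((w*1000).astype(np.float32)); print("cube",m.sum(),rr, "off", (np.array(rr[0])/1000-T)@np.c_[X,Y]*1000, np.median(P[m][:,2]))
print("rel x of rows", ((P[216:226,219,:2]-T)@X)*1000)
E
```

```text
clip area z mm
[[ 11.7  13.6  12.8  14.9 212.   23.6  22.8  22.9  22.5  23.   23.2  22.4  25.3]
 [ 12.   10.8  12.5  13.4  12.3  11.5  11.1  13.8  12.1  19.9  21.6  21.5  22.8]
 [ 14.3  13.   14.3  13.7  12.2  13.2  12.   12.4 206.4  12.2  13.4  11.5  12.6]
 [ 14.4  15.4  13.9  13.4  12.9  12.3  15.6  13.5  13.2  11.   13.1  13.2  12.7]
 [ 13.6  14.1  12.3  16.4  13.1  13.   16.4  13.4  13.6  13.   14.   12.7  12.8]
 [ 12.8  14.1  12.1  12.   13.4  12.7  13.8  14.7  12.6  12.9  13.9  13.7  13.5]
 [ 13.6  14.   14.8  13.3  14.6  15.7  16.   15.9  14.1  13.   12.6  12.7  13.9]
 [206.9  12.5  14.   13.5  14.   17.2  16.2  16.2  13.7  14.3  14.8  11.8  14.1]
 [ 14.9  13.1  13.5  14.   15.6  16.3  16.   15.7 210.4  16.   12.9  13.2  14.9]
 [206.1  13.8  12.3  16.7  16.8  16.9 208.4  15.6  18.3  14.9  13.4  15.3  13.7]
 [ 11.2  12.6  12.7  16.5  17.6  20.7  16.1  16.4  16.4  14.6  14.1  13.4  15.3]
 [  9.4  10.7  12.   16.6  22.1  21.9  21.8  15.5  16.5  12.8  14.   13.1  14.1]
 [  1.5   2.8   0.5  15.2  22.4  21.8  21.9  17.3  15.5  12.1  12.5  11.5  13.5]
 [ -0.2   0.6  17.6  16.5  20.9 
[... 1313 characters left out ...]
1.4  10.2  12.6  12.1  12.4  10.8  12.1  13.   18.2  21.4  21.8  23. ]
 [ 14.2  14.   12.9  15.1  14.8  13.9  14.3  13.6  13.4  11.4 205.4  12.4  12.6  12.9  13.4 206.2  13.5  12.3  11.8  11.8  12.2  12.3]
 [ 13.   14.5  12.4  13.   14.2  13.1 205.4  14.7  15.3  13.1  15.2  13.2  13.7  13.4  13.3  14.5  14.1  14.8  13.3  12.5  14.1  12.9]
 [ 14.8  14.8  13.1  13.4  13.6  13.8  14.7  14.5  12.5  13.7  12.   13.2  14.9  12.2  12.9  12.5  12.7  13.4  12.7  13.3  15.2  14.1]]
cube 319 ((521.4563598632812, 210.69163513183594), (38.240291595458984, 39.582401275634766), 80.18707275390625) off [ 1.2 -0. ] 0.07536180609358602
rel x of rows [-26.9 -29.5 -31.5 -33.  -35.2 -36.5 -38.6 -40.5 -42.8 -45. ]
```

```bash
python3 - <<'E'
from h import *
np.set_printoptions(precision=4,suppress=True)
d=pickle.load(open("top3.pkl","rb"))
a=np.radians(80.4);Y=np.array([np.cos(a),np.sin(a)])
X=np.array([Y[1],-Y[0]])
T=np.array([.5203,.2109])
for n,px,z in(("screw",(198,228),.022),("nose",(199,223.5),.016),("body",(198.4,226),.016),("tip",(199.3,220.3),.016),("ptrtip",(218.4,221.7),.017),("ptrbase",(218.3,219.5),.031)):
    w=plane(d,[px],z)[0,:2]-T; print(n,w@X*1000,w@Y*1000)
E
```

```text
screw -60.44806351658146 41.24858104797981
nose -50.00932548187185 42.144764659502776
body -55.69346666760966 42.329358306238035
tip -42.916451682925334 42.92916009252241
ptrtip -38.217771007274145 0.5309835208888453
ptrbase -34.35900685583583 -0.25299573889276344
```

```bash
cat >> h.py <<'E'
C=np.array([.4992,.0864])
def crank(th0,dth,step=15.,vel=.12,flim=30):
    from cell import r
    n=max(1,int(np.ceil(abs(dth)/step))); log=[]
    for i in range(1,n+1):
        th=np.radians(th0-dth*i/n)
        r.move_linear([*(C+.034*np.array([np.cos(th),np.sin(th)])),.116],vel=vel)
        f=np.array(r.current_contact_force()); er=np.array([np.cos(th),np.sin(th)]); et=np.array([er[1],-er[0]])
        log.append((th0-dth*i/n,f[:2]@er,f[:2]@et,f[2]))
        if np.linalg.norm(f)>flim: print("STOP",i,f); break
    return np.array(log)
E
python3 - <<'E'
from h import *
from cell import r
np.set_printoptions(precision=1,suppress=True)
han=np.array([.4734,.1082])
th0=np.degrees(np.arctan2(*(han-C)[::-1])); p0=C+.034*np.array([np.cos(np.radians(th0)),np.sin(np.radians(th0))])
print("th0",th0,p0)
r.move_to([*p0,.2],q(90)); r.move_linear([*p0,.116],vel=.12)
r.set_gripper(0.0,squeeze=30); print(r.current_t(),r.current_opening()*85,np.array(r.current_contact_force()))
print(crank(th0,45)); print(r.current_t(),r.current_opening()*85)
E
```

```text
th0 139.80348575906908 [0.5 0.1]
16.075 17.328742503031712 [ 0.9 -1.3  7.4]
[[124.8  -1.3   2.5   6. ]
 [109.8  -0.8   2.1   6.3]
 [ 94.8  -0.2   2.8   6.4]]
16.825 17.643071606463273
```

```bash
python3 - <<'E'
from h import *
from cell import r
np.set_printoptions(precision=1,suppress=True)
L=crank(94.8035,585); print(L[::6]); 
print(r.current_t(),r.current_opening()*85,L[-1])
r.set_gripper(0.5); p=r.current_tool_pos(); r.move_linear([p[0],p[1],.2],vel=.15); look("4"); 
E
```

```text
[[  79.8    0.7    2.8    6.3]
 [ -10.2    2.2    3.6    6.8]
 [-100.2   -2.     4.    12.3]
 [-190.2   -3.     3.5    8.4]
 [-280.2    1.9    3.1    8.7]
 [-370.2    2.9    3.3    8.4]
 [-460.2   -1.7    3.9   13.9]]
26.575 17.620150073870654 [-490.2   -5.4    2.4   10.8]
t 29.3167
```

View pics/top4.png

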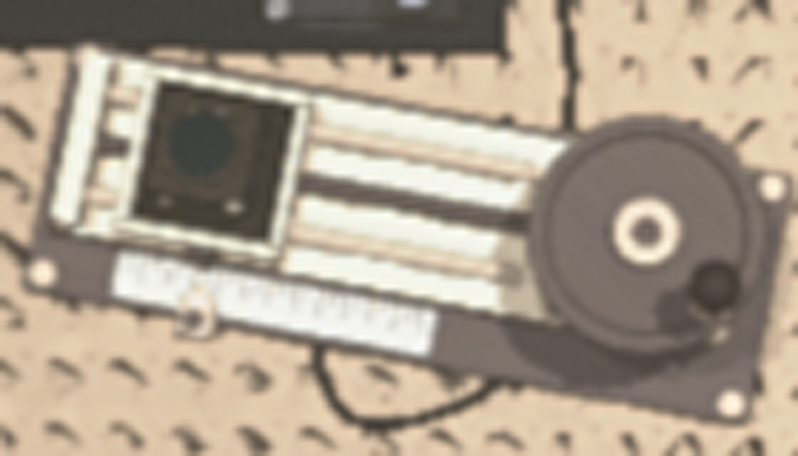

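View pics/top4s.png

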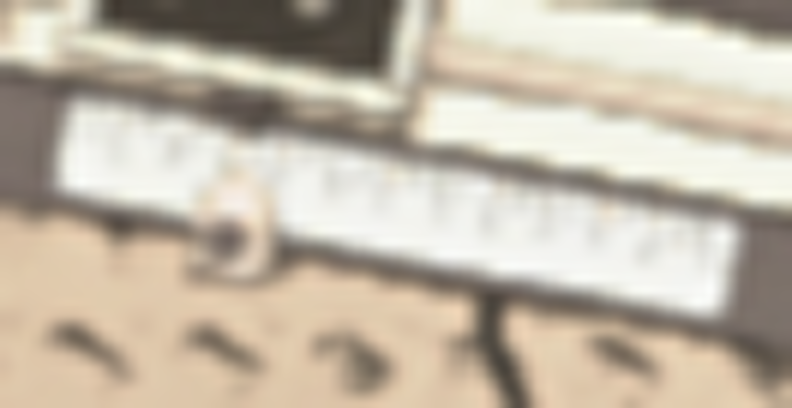

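```bash
python3 - <<'E'
from h import *
from cell import optics
np.set_printoptions(precision=1,suppress=True,linewidth=200)
im=[optics.get_image("top") for _ in range(20)]
d=dict(im[0]); d["pixels"]=np.mean([i["pixels"].astype(float) for i in im],0)
D=np.stack([i["depth"] for i in im]);d["depth"]=np.median(D,0);pickle.dump(d,open("top5.pkl","wb"))
a=np.radians(80.4);Y=np.array([np.cos(a),np.sin(a)]);X=np.array([Y[1],-Y[0]]);T=np.array([.5203,.2109])
# resample onto stage-aligned plane z=.016, 0.1 mm/px: columns = along y (growing left to right), rows = -x
yy=np.arange(20,65,.1)/1000; xx=np.arange(-28,-68,-.1)/1000
g=T+xx[:,None,None]*X+yy[None,:,None]*Y
uv=proj(d,np.c_[g.reshape(-1,2),np.full(g.size//2,.016)]).reshape(g.shape).astype(np.float32)
o=cv2.remap(d["pixels"].astype(np.float32),uv[...,0].copy(),uv[...,1].copy(),cv2.INTER_CUBIC)
o=np.clip(o,0,255).astype(np.uint8)[:,:,::-1].copy()
o=cv2.resize(o,None,fx=1.7,fy=1.45)
for y in range(20,65,5): cv2.putText(o,str(y),(int((y-20)*17),575),0,.4,(0,0,255)); cv2.line(o,(int((y-20)*17),560),(int((y-20)*17),550),(0,0,255))
cv2.imwrite("pics/rect5.png",o)
P=cloud(d); print(P[214:231,194:206,2]*1000)
print("std of pixels between frames",np.std([i["pixels"][222,199] for i in im],0))
E
```

```text
[[21.9 29.1 34.8 42.  42.1 41.7 42.1 42.6 42.3 42.4 42.8 43.7]
 [22.9 22.2 21.4 30.7 31.1 31.7 31.7 33.4 41.8 42.5 42.  42.3]
 [11.8 12.2 14.6 31.7 31.2 31.8 31.3 31.1 30.  22.4 22.  26.9]
 [11.9 11.6 12.3 11.6 16.7 16.8 22.8 29.4 28.1 21.9 23.5 22.3]
 [14.2 12.4 13.5 11.9 12.7 17.3 16.5 16.6 12.  12.4 12.8 12.7]
 [14.2 13.7 14.4 13.4 13.2 13.4 16.6 15.2 11.7 13.3 11.3 12.1]
 [12.9 14.  15.1 13.8 14.3 13.4 12.6 13.8 13.4 13.5 12.9 13.2]
 [14.4 13.3 14.4 13.2 13.9 14.  13.4 14.3 13.1 13.7 14.6 14. ]
 [14.1 13.3 12.8 12.2 13.9 16.4 16.5 14.8 12.  13.8 13.  14. ]
 [13.  13.2 12.9 16.4 15.7 16.2 16.3 14.1 12.8 13.7 13.9 13.1]
 [14.3 13.3 14.6 16.4 16.4 17.2 16.1 16.4 15.7 13.8 15.2 13.5]
 [14.  14.3 16.1 16.7 18.2 17.2 16.4 16.1 15.2 12.7 13.8 14.4]
 [12.1 11.5 15.8 16.2 21.  16.7 16.3 16.  14.9 14.  14.7 13.5]
 [11.3 11.6 15.4 22.1 21.6 22.4 16.2 17.2 12.5 13.9 13.7 13.1]
 [ 1.   1.2 16.8 22.  22.4 22.9 18.7 15.5 12.2 12.1 11.8 12.6]
 [ 0.9 15.8 17.  21.2 21.9 20.5 16.2 15.4  7.3  5.8 10.7 11.5]
 [ 1.5  0.9 14.8 16.7 15.8 16.2 15.1 15.6  4.5  0.7 -0.   1.4]]
std of pixels between frames [0.8 0.9 1.2]
```

View pics/rect5.png

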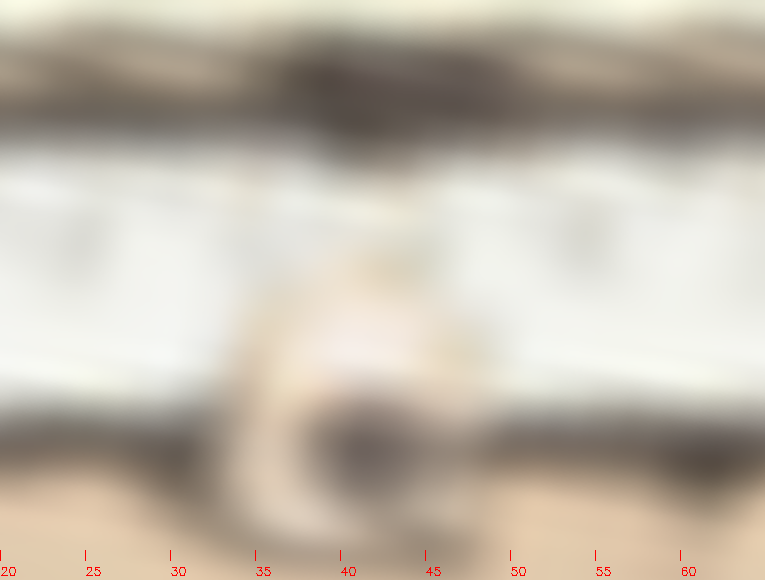

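```bash
python3 - <<'E'
from h import *
np.set_printoptions(precision=2,suppress=True,linewidth=200)
d=pickle.load(open("top5.pkl","rb")); d0=pickle.load(open("top3.pkl","rb"))
a=np.radians(80.4);Y=np.array([np.cos(a),np.sin(a)]);X=np.array([Y[1],-Y[0]]);T=np.array([.5203,.2109])
P=cloud(d)
# tray lip + base-plate / scale direction
rel=P[...,:2]-T; s=rel@X*1000; t=rel@Y*1000
m=((P[...,2]>.039)&(P[...,2]<.05)&(abs(s)<40)&(abs(t-42)<40)).astype(np.uint8)
n,l,st,_=cv2.connectedComponentsWithStats(m);k=1+np.argmax(st[1:,4]);ys,xs=np.where(l==k)
w=plane(d,np.c_[xs,ys],.0425)[:,:2];rr=cv2.minAreaRect((w*1000).astype(np.float32));c=np.array(rr[0])/1000-T
print("tray",rr,c@X*1000,c@Y*1000)
yy=np.arange(25,62,.1); xx=np.arange(-36,-62,-1.)
def rect(d,z=.016):
    g=T+xx[:,None,None]/1000*X+yy[None,:,None]/1000*Y
    uv=proj(d,np.c_[g.reshape(-1,2),np.full(g.size//2,z)]).reshape(g.shape).astype(np.float32)
    return cv2.remap(d["pixels"].astype(np.float32),uv[...,0].copy(),uv[...,1].copy(),cv2.INTER_LINEAR)
A=rect(d);B=rect(d0)
pd=(B-A).mean(2)   # pointer newly darkened
rb=B[...,0]-B[...,2]
for i,x in enumerate(xx):
    p=np.clip(pd[i],0,None); p=np.where(p>.4*p.max(),p,0); r=rb[i]-np.median(rb[i]); r=np.where(r>max(4,.4*r.max()),r,0)
    r[(yy<31)|(yy>53)]=0
    print(x,"dark max %.0f c %.2f"%(p.max(),(p@yy)/max(p.sum(),1e-6)),"| red max %.0f c %.2f w %.1f"%(r.max(),(r@yy)/max(r.sum(),1e-6),(r>0).sum()*.1))
E
```

```text
tray ((527.3600463867188, 252.5330352783203), (64.24223327636719, 64.05674743652344), 80.39827728271484) 0.01808864348588364 42.227402883311
-36.0 dark max 47 c 43.76 | red max 0 c 0.00 w 0.0
-37.0 dark max 38 c 43.58 | red max 6 c 44.56 w 2.4
-38.0 dark max 36 c 43.60 | red max 7 c 43.59 w 4.4
-39.0 dark max 41 c 43.15 | red max 12 c 43.42 w 5.0
-40.0 dark max 41 c 41.86 | red max 16 c 43.49 w 4.8
-41.0 dark max 22 c 42.16 | red max 15 c 43.25 w 4.8
-42.0 dark max 6 c 42.78 | red max 13 c 42.96 w 4.4
-43.0 dark max 1 c 42.10 | red max 12 c 43.11 w 4.9
-44.0 dark max 0 c 0.00 | red max 12 c 42.77 w 5.9
-45.0 dark max 0 c 0.00 | red max 15 c 42.14 w 6.9
-46.0 dark max 0 c 0.00 | red max 22 c 41.95 w 7.1
-47.0 dark max 0 c 31.60 | red max 26 c 41.53 w 8.6
-48.0 dark max 0 c 33.95 | red max 25 c 40.84 w 11.0
-49.0 dark max 0 c 34.44 | red max 22 c 40.47 w 12.7
-50.0 dark max 0 c 0.00 | red max 25 c 40.24 w 13.7
-51.0 dark max 0 c 0.00 | red max 27 c 40.37 w 14.3
-52.0 dark max 0 c 48.33 | red max 29 c 40.58 w 12.5
-53.0 dark max 0 c 45.20 | red max 27 c 40.64 w 12.5
-54.0 dark max 0 c 54.64 | red max 27 c 40.48 w 13.8
-55.0 dark max 0 c 54.79 | red max 27 c 40.22 w 14.1
-56.0 dark max 0 c 56.51 | red max 27 c 40.02 w 15.0
-57.0 dark max 1 c 53.61 | red max 26 c 39.00 w 10.7
-58.0 dark max 1 c 49.94 | red max 20 c 36.17 w 5.9
-59.0 dark max 1 c 48.20 | red max 14 c 35.89 w 5.1
-60.0 dark max 1 c 45.09 | red max 10 c 41.29 w 6.7
-61.0 dark max 0 c 46.02 | red max 10 c 48.39 w 6.1
```

```bash
python3 - <<'E'
from h import *
np.set_printoptions(precision=2,suppress=True,linewidth=200)
a=np.radians(80.4);Y=np.array([np.cos(a),np.sin(a)]);X=np.array([Y[1],-Y[0]]);T=np.array([.5203,.2109])
for f in ("top5","top3","top0"):
    d=pickle.load(open(f+".pkl","rb"));P=cloud(d);Z=P[...,2]*1000
    v,u=np.mgrid[205:235,185:230]; uv=np.c_[u.ravel(),v.ravel()]; z=Z[205:235,185:230].ravel()
    def st(zp): w=plane(d,uv,zp)[:,:2]-T; return w@X*1000,w@Y*1000
    s,t=st(.016)
    m=(z>14.9)&(z<60)&(t>30)&(t<54)&(s<-49)&(s>-65)
    print(f,"clip body n",m.sum(),"x %.2f y %.2f"%(s[m].mean(),t[m].mean()), "mid",(t[m].min()+t[m].max())/2)
    m2=(z>14.9)&(z<60)&(t>30)&(t<54)&(s<=-41.5)&(s>-49); print("  nose",m2.sum(),s[m2].mean(),t[m2].mean(), np.c_[s[m2],t[m2]][np.argsort(-s[m2])[:6]].tolist())
    s2,t2=st(.022); m=(z>19)&(z<26)&(t2>30)&(t2<54)&(s2<-50)&(s2>-68); print("  screw",m.sum(),t2[m].mean(),s2[m].mean())
    c=42.1 if f=="top5" else 0
    m=(z>15)&(z<20)&(abs(t-c)<9)&(s<-34)&(s>-41.5);print("  ptr",m.sum(),t[m].mean(),np.c_[s[m],t[m]][np.argsort(s[m])[:8]].round(1).tolist())
    s3,t3=st(.031); m=(z>29)&(z<33.5)&(abs(t3-c)<12)&(s3<-31)&(s3>-41);print("  bracket",m.sum(),t3[m].mean(),s3[m].mean(),(t3[m].min()+t3[m].max())/2)
    if f!="top0":
        pass
# colour: screw dark centroid, z=.022
d=pickle.load(open("top5.pkl","rb"))
yy=np.arange(37,47,.1); xx=np.arange(-56,-66,-.1)
g=T+xx[:,None,None]/1000*X+yy[None,:,None]/1000*Y
uv=proj(d,np.c_[g.reshape(-1,2),np.full(g.size//2,.022)]).reshape(g.shape).astype(np.float32)
G=cv2.remap(d["pixels"].mean(2).astype(np.float32),uv[...,0].copy(),uv[...,1].copy(),cv2.INTER_CUBIC)
w=np.clip(G.min()+.45*(np.median(G)-G.min())-G,0,None); print("screw colour y",(w.sum(0)@yy)/w.sum(),"x",(w.sum(1)@xx)/w.sum(),G.min(),np.median(G))
E
```

```text
top5 clip body n 46 x -57.06 y 41.23 mid 39.70543703812417
  nose 5 -46.82462029813755 43.25568720314176 [[-43.61282117369843, 50.261396249433325], [-46.334243160779565, 40.638892943807896], [-46.743243532509595, 42.81882248029771], [-48.51193347957175, 40.18993161321212], [-48.9208601441284, 42.369392728957806]]
  screw 10 41.33797600302124 -60.01536580016598
  ptr 7 43.06079345896189 [[-39.8, 42.0], [-39.4, 39.8], [-38.0, 44.6], [-37.6, 42.4], [-37.2, 40.3], [-36.3, 47.3], [-35.8, 45.1]]
  bracket 13 42.88304380422082 -33.586826110144685 44.36763763811357
top3 clip body n 43 x -57.52 y 41.17 mid 39.48212051563067
  nose 7 -46.23723218813365 43.570804810374874 [[-42.385259657549604, 43.7183779481807], [-43.61282117369843, 50.261396249433325], [-46.334243160779565, 40.638892943807896], [-46.743243532509595, 42.81882248029771], [-47.1522641686982, 44.998819708734544], [-48.51193347957175, 40.18993161321212]]
  screw 10 41.33797600302124 -60.01536580016598
  ptr 6 0.6143849838341747 [[-39.0, 1.4], [-38.6, -0.8], [-37.2, 4.0], [-36.8, 1.9], [-36.4, -0.3], [-36.0, -2.5]]
  bracket 11 -0.29076145784378116 -33.84371662879476 -1.3232283226282613
top0 clip body n 33 x -57.13 y 40.13 mid 38.65388009012573
  nose 16 -45.78163608058225 43.72558452575146 [[-42.11055330588326, 30.187060227074134], [-42.79442713152205, 45.899314249399936], [-43.61282117369843, 50.261396249433325], [-44.02204827385696, 52.44254476581672], [-44.15563650174514, 41.08808545145533], [-44.56471069538282, 43.268484075550326]]
  screw 12 41.222696006832656 -58.75790614022011
  ptr 4 3.375553820647127 [[-40.2, 7.9], [-38.6, -0.8], [-36.0, -2.5], [-35.8, 8.8]]
  bracket 6 -3.1938788491101033 -33.80733757098849 -3.9113943026573614
screw colour y 40.616014376974896 x -59.4307704707997 100.836845 149.61916
```

```bash
python3 - <<'E'
from h import *
from cell import r,optics
im=[optics.get_image("side") for _ in range(10)]
d=dict(im[0]); d["pixels"]=np.mean([i["pixels"].astype(float) for i in im],0);pickle.dump(d,open("side5.pkl","wb"))
p=np.clip(d["pixels"],0,255).astype(np.uint8)[:,:,::-1]
a=np.radians(80.4);Y=np.array([np.cos(a),np.sin(a)]);X=np.array([Y[1],-Y[0]]);T=np.array([.5203,.2109])
for s,t in((-44,41.3),(-40,41.9)): w=T+X*s/1000+Y*t/1000; print(proj(d,[*w,.016]))
cv2.imwrite("pics/side5.png",cv2.resize(p[185:245,230:300],None,fx=10,fy=10,interpolation=cv2.INTER_CUBIC)); print(r.current_t())
E
```

```text
[[249.26382906 208.64880385]]
[[250.78994742 208.4668663 ]]
30.8167
```

View pics/side5.png

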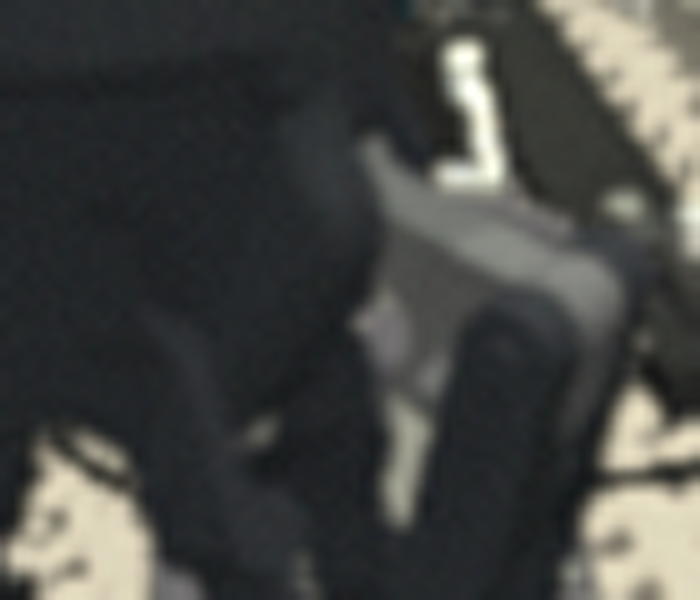

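The gripper blocks this view, so the side image can't help. The top-view estimates put the index at about 41.3 mm and the pointer at about 41.9 mm. I'll wind back 0.5 mm (7.5°) to centre the error, then recheck.

```bash
python3 - <<'E'
from h import *
from cell import r
np.set_printoptions(precision=1,suppress=True)
d=pickle.load(open("top5.pkl","rb"));P=cloud(d)
m=(P[...,2]>.11)&(P[...,2]<.15)&(np.hypot(P[...,0]-C[0],P[...,1]-C[1])<.06);ys,xs=np.where(m)
h=plane(d,np.c_[xs,ys],.131)[:,:2].mean(0); print("handle",h,np.hypot(*(h-C)),np.degrees(np.arctan2(*(h-C)[::-1])),"expected",-490.2+360)
th0=-490.2;p0=C+.034*np.array([np.cos(np.radians(th0)),np.sin(np.radians(th0))])
assert np.hypot(*(h-p0))<.004
r.move_to([*p0,.2],q(90)); r.move_linear([*p0,.116],vel=.12); r.set_gripper(0.0,squeeze=30)
print(crank(th0,-7.5,step=4,vel=.05)); r.sleep(.2)
r.set_gripper(0.5); p=r.current_tool_pos(); r.move_linear([p[0],p[1],.2],vel=.15); d=look("6")
P=cloud(d)
m=(P[...,2]>.11)&(P[...,2]<.15)&(np.hypot(P[...,0]-C[0],P[...,1]-C[1])<.06);ys,xs=np.where(m)
h=plane(d,np.c_[xs,ys],.131)[:,:2].mean(0); print("handle",np.degrees(np.arctan2(*(h-C)[::-1])))
a=np.radians(80.4);Y=np.array([np.cos(a),np.sin(a)]);X=np.array([Y[1],-Y[0]]);T=np.array([.5203,.2109])
s=(P[...,:2]-T)@X*1000;t=(P[...,:2]-T)@Y*1000
for n,lo,hi,zp in(("lip",.039,.05,.0425),("cube",.07,.085,.0755)):
    k=((P[...,2]>lo)&(P[...,2]<hi)&(abs(s)<40)&(abs(t-42)<40)).astype(np.uint8)
    _,l,st,_=cv2.connectedComponentsWithStats(k);k=l==1+np.argmax(st[1:,4]);ys,xs=np.where(k)
    rr=cv2.minAreaRect((plane(d,np.c_[xs,ys],zp)[:,:2]*1000).astype(np.float32));c=np.array(rr[0])/1000-T;print(n,rr,c@X*1000,c@Y*1000,np.median(P[k][:,2]*1000))
d0=pickle.load(open("top0.pkl","rb"));P0=cloud(d0)
for n,b,lo,hi in(("obj",(325,350,212,240),.03,.08),("can",(380,420,220,255),.05,.09)):
    for Q in(P0,P):
        q_=Q[b[2]:b[3],b[0]:b[1]].reshape(-1,3);k=(q_[:,2]>lo)&(q_[:,2]<hi);print(n,k.sum(),q_[k].mean(0)*1000)
E
```

```text
handle [0.5 0.1] 0.03516619516597615 -132.83345735316757 expected -130.2
[[-486.4    1.6    1.2    5.7]
 [-482.7    2.7    1.3    6.9]]
t 36.8083
handle -126.15611780399128
lip ((527.3340454101562, 252.05557250976562), (64.26304626464844, 64.1991195678711), 80.02928924560547) 0.07207765115079585 41.75229033539264 42.17173036875148
cube ((528.34375, 250.86477661132812), (38.78398895263672, 39.52080535888672), 80.32783508300781) 1.2662299149257121 40.746557467575165 75.41218974089381
obj 160 [479.5 -42.2  49.8]
obj 156 [479.7 -42.3  50.2]
can 479 [ 454.  -174.9   69.9]
can 473 [ 453.9 -174.7   69.9]
```

View pics/top6.png

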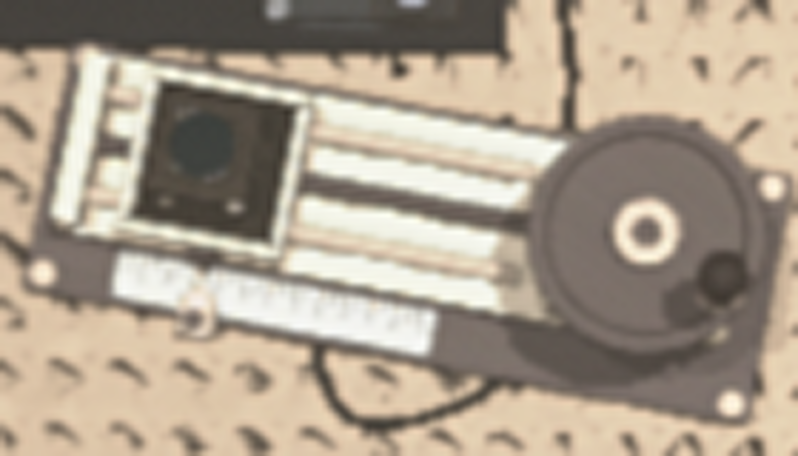

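The pointer sits opposite the clip at about (205,270) and (197,300). The cube is upright in the tray, and the handle has moved back about 7°. The arm is clear, so I'm handing in.

```bash
python3 -c "
from cell import r
print(r.current_t(),r.current_contact_force()); r.hand_in(); print(r.current_t())"
```

```text
36.8083 [ 1.31120689  0.54548581 -0.51502049]
the job is handed in; nothing more can be done
the job is handed in; nothing more can be done
```

I handed the job in at 36.8 s of the 72 s allowed. The filter cube stands released in the tray, and the pointer is opposite the index clip as closely as I could measure. No verdict was reported.

**What I did:** I gripped the cube across y and set it in the tray while the pointer was about 41 mm short of the index. I then turned the wheel 630° clockwise by its crank handle and looked. After that I wound it back 7.5° (0.5 mm), released the handle and moved the arm clear.

**Last checks:**
- **Pointer:** from the tray measurement it sits at about 41.5–41.75 mm along the rail from the tray's starting centre. The index is at about 41.3 mm.
- **Cube:** upright in the top view at the right height, about 1.6 mm from the tray centre.
- **Bystanders:** the objective and canister are within 0.3 mm of where they started.

**Disagreements:** single estimates of the index point ranged from 40.4 to 42.9 mm, because one pixel in the top view is about 2 mm. The 42.9 mm reading came from a tan tint at the clip's nose, which I think is a scale tick. The side camera could not settle it because the gripper blocked its view. I expect to be inside the ±2 mm tolerance, but I know the pointer's offset only to about 1 mm.

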